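# Clear the watch box and hold its sprung lid open at 60 degrees

### The arm

A 6-joint arm with a two-finger parallel gripper is mounted at the origin on the work surface. World frame = base frame: x ahead of the robot, y to its left, z up, the work surface at z = 0. Lengths are in m, angles in rad, forces in N, time in s.
With the tool pointing down it reaches from about 0.325 to 0.85 m from the base axis. Payload 4.4 kg.
Tool frame: the origin (TCP) lies midway between the tips of the shut fingers; the grasp point (between the pads) lies 19 mm behind it; x points along the fingers, z is the direction in which the jaws open and shut, and the axes are right-handed (so a half turn about x gives the same grasp; the last joint's range is limited). The gripper opens to 94 mm and grips with 3 to 60 N. Pads are 16 mm wide; open, the fingers measure 119 mm over their backs; the gripper's body (75 mm by 177 mm) begins 78 mm behind the grasp point.
Start: joints at [1.131, 0.207, 1.542, -0, 1.393, -0.15], TCP at [0.164, 0.551, 0.205] pointing down, gripper open.
Joint ranges: [-2.73, 2.73], [-0.86, 2.22], [0.23, 2.46], [-1.11, 4.25], [0.08, 2.63], [-2.82, 2.82]. Speed limits (rad/s): [2.79, 2.79, 3.14, 3.14, 3.14, 3.14].

### API

Orientations are given as a rotation vector (axis times angle).
In Python, from cell import ctrl gives the robot as it stands.
- The arm moves only by the tool send_rows, never from a script. Its argument "targets" is a list of rows, each a list of 7 numbers: the opening, from -1 (shut) to 1 (fully open), then the shift along the tool's x, y, z in mm, then the turn, a rotation vector about the tool's x, y, z in rad. In form: [[hand, tx, ty, tz, rx, ry, rz], ...]. A call has 1 to 12 rows; each row is the pose to reach, as a shift and turn from the pose measured when the call began, along the tool's axes at that moment; what a row does not reach only later rows make up. A row lasts 1/10 s, in which the tool goes at most 50 mm and 8.59 degrees, less where a joint would pass 70% of its speed; a pose out of reach is approached as far as the arm can. A call with a gripper value outside its range is refused whole. The fingers move at their own pace and stop on an object; "force" is the grip in N (left out, the last holds). Time passes only in rows, so rows that repeat a pose let the fingers close. It gives the time, the measured TCP pose, the force and the opening at its end, in the units of the state.
- ctrl.get_obs(): the state, without advancing time (a new reading comes with each control period).
- ctrl.camera(name): name is "scene" or "side" or "wrist"; returns a dict with "img" (384x512x3 uint8, blue, green, red), "range_z" (384x512 float32, m along the optical axis (not along the pixel's ray), 0 where there is no reading), "mtx" (3x3 intrinsics, pixels), "rvec" (rotation vector, rad) and "tvec" (3), from world to camera coordinates, as OpenCV has them. Camera axes: x right, y down, z forward; pixel columns grow to the right and rows downward; lengths in m; the calibration is good to about 2 mm. A picture is of the moment at which its call begins.
- ctrl.finish_job(): hands the job in, once; it reports no verdict.
The state is a dict: "clock": time; "joint_pos": joint angles; "dq": joint speeds; "effort": joint torques, N m; "position": TCP position; "tool_rot": TCP orientation; "wrist_force": force on the tool from outside, world axes, zero at the start; "wrist_torque": the same for the moment, N m; "width": opening from 0.0 (shut) to 1.0 (fully open).
Only numpy, scipy, OpenCV 4.12 (cv2) and the standard library are available. Lean on these libraries where they do the work, as an engineer would, in place of code of your own. Each camera call takes 0.05 s, during which the arm holds its last target. There are 200 camera calls.

### The job

Take the silver hair clip off the lid of the black watch box and lay it in the round ceramic dish. Then raise the sprung lid by its tab and hold it still at 60 degrees from closed, so that I can take the watch out; finish while still holding it there, because the lid shuts as soon as it is let go. Leave the dish and everything else on the shelf where they are.

Things in the scene. Friction and masses are not known exactly. Their poses are not given: they have to be found in the camera images.
- watch_box: matte black plastic watch box, 130 (x) by 180 (y) by 70 mm high without its lid, fixed to the shelf. Origin: centre of its underside; its x points away from the robot side towards the hinge, z up. Its flat lid is 8 mm thick, covers the whole top (upper face 78 mm above the shelf when shut) and is hinged along the box's upper far (+x) edge
- watch_lid (a joint): angle of the lid, 0 shut, growing as its near edge rises, up to 1.75 rad; 60 degrees is 1.047. The lid weighs about 0.2 kg and a weak spring also pulls it shut from every angle: some 1 to 3 N at the tab holds it
- lid_hinge (a point): middle of the lid's hinge line, 65 mm to +x of the box's centre and 70 mm up; the hinge line runs along the box's y
- tab_grip (a point): grip point in the lid's steel pull tab: an upright plate, round-topped, 18 mm wide along the box's y, 10 mm thick, 35 mm tall, in the middle of the lid's near side. The point is 26 mm above the lid's upper face; from the hinge line 115 mm along the lid and 34 mm square to it. Moves with the lid. Pinched across its 18 mm width the tab can turn between the fingertips
- hair_clip: silver metal hair clip, a flat bar 58 mm long (its x), 14 mm wide (its y), 12 mm high, 30 g, lying loose on the far part of the lid. Origin: centre of its underside
- dish: white round ceramic trinket dish, loose, 0.3 kg, 124 mm across the rim, 28 mm high, standing left or right of the watch box; flat floor 5 mm up, about 80 mm across. Origin: centre of its underside
- dish_floor (a point): centre of the dish's inner floor, 5 mm above its underside
- jewelry_tray: bystander: three-tier clear acrylic tray, 150 (x) by 100 (y) by 106 mm high, fixed, on the other side of the watch box from the dish. Origin: centre of its underside
- cedar_ball_center (a point): bystander: centre of a 40 mm cedar ball resting in a small wooden ring
- ring_cone: bystander: white ceramic ring cone, 54 mm wide, 72 mm high. Origin: centre of its underside
- perfume: bystander: amber glass bottle, 44 mm wide, 100 mm high, behind the watch box. Origin: centre of its underside
- cream_jar: bystander: squat white jar, 60 mm wide, 45 mm high. Origin: centre of its underside
- cufflink_box: bystander: small closed black box, 70 by 90 by 40 mm, no tab. Origin: centre of its underside
- clothes_brush: bystander: wooden clothes brush 170 mm long lying at the left. Origin: on its underside

How it is judged:
By the outcome, as a careful person would: the job done as asked, in the order asked, and still so for the second after the job is handed in, while the arm keeps its last pose, push and grip.
It also fails if it takes over 58 s, if anything falls off the work surface, if the arm or the gripper's body presses on something with over 40 N, if the wrist force passes 120 N, or if a joint passes its speed limit or range.

## Working session

There is one attempt and no reset: what is moved stays moved. The work goes in short steps, Python scripts to look and compute and a tool call to move; the robot and the scene stay as the last step left them, time stands still between calls to the robot, and variables do not carry over. Pictures are saved under pics/ and viewed, about 8 in all and at most 12, crops included, and the job is handed in when it is done.

Besides the shell and the picture viewer there is one more tool, called as name([rows], argument=value, ...), one row to a line, values as JSON. send_rows: Moves the arm, as the interface text tells. Its arguments: {"type":"object","properties":{"targets":{"type":"array","items":{"type":"array","items":{"type":"number"}}},"force":{"type":"number"}},"required":["targets"]}

```bash
mkdir -p pics
cat > h.py <<'E'
import numpy as np, cv2
from cell import ctrl
def cam(n, save=None):
    c=ctrl.camera(n)
    if save: cv2.imwrite('pics/'+save+'.png',c['img'])
    return c
def pts(c):
    z=c['range_z']; h,w=z.shape; u,v=np.meshgrid(np.arange(w),np.arange(h))
    K=np.array(c['mtx']); P=np.stack([(u-K[0,2])/K[0,0]*z,(v-K[1,2])/K[1,1]*z,z],-1)
    R=cv2.Rodrigues(np.array(c['rvec'],float))[0]; t=np.array(c['tvec'],float).ravel()
    W=(P-t)@R; W[z<=0]=np.nan; return W
def tool():
    o=ctrl.get_obs(); return np.array(o['position']),cv2.Rodrigues(np.array(o['tool_rot'],float))[0],o
E
python3 - <<'E'
from h import *
a=cam('scene');b=cam('side')
cv2.imwrite('pics/a.png',np.vstack([a['img'],b['img']])[:, :] if 0 else a['img']);cv2.imwrite('pics/b.png',b['img'])
np.savez('ab.npz',A=pts(a),B=pts(b),a=a['img'],b=b['img'])
p,R,o=tool();print(o);print(R)
E
```

```text
{'clock': 0.1, 'joint_pos': array([ 1.13050362e+00,  2.07354801e-01,  1.54279250e+00,  1.33826004e-05,
        1.39351919e+00, -1.50501385e-01]), 'dq': array([-0.00188441, -0.00197215, -0.00380838, -0.00146133,  0.00041133,
        0.00037034]), 'effort': array([ 2.89926975e-04, -3.71858704e+01, -2.82297045e+01,  6.99918112e-02,
        3.11558275e-02, -4.90757498e-05]), 'position': array([0.16399991, 0.55035403, 0.20440439]), 'tool_rot': array([-0.99418827,  1.33435256,  0.99258517]), 'wrist_force': array([-0.812453  , -0.58334847, -0.56046227]), 'wrist_torque': array([-0.0370582 ,  0.01332591, -0.03916969]), 'width': 0.9997952532870904}
[[-8.95796400e-04 -9.58302702e-01  2.85753616e-01]
 [-1.87043805e-03  2.85754837e-01  9.58300931e-01]
 [-9.99997850e-01  3.23958086e-04 -2.04842400e-03]]
```

View pics/a.png

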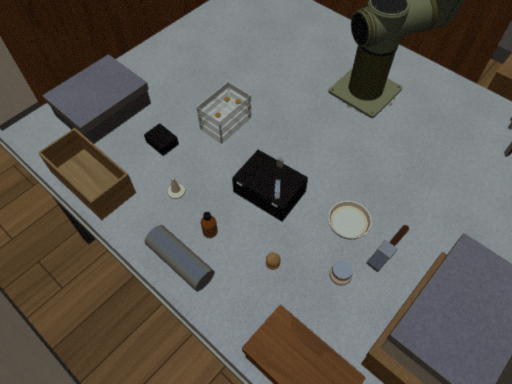

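View pics/b.png

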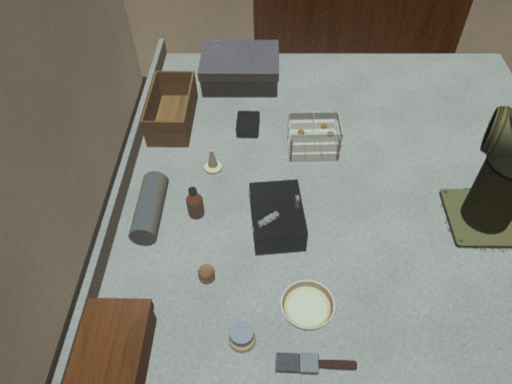

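The scene view shows the box with its tab at (281,162), the clip at (278,188) and the dish at (350,220). In the side view the clip is at (268,219), the tab at (297,201) and the dish at (308,304). Next I measure them.

Run:
```python
from h import *
d=np.load('ab.npz')
for W,I,n,roi in((d['A'],d['a'],'scene',(225,145,315,220)),(d['B'],d['b'],'side',(240,170,315,260))):
    print(n)
    x0,y0,x1,y1=roi; w=W[y0:y1,x0:x1]; im=I[y0:y1,x0:x1].astype(int)
    top=(abs(w[...,2]-.078)<.006)&(im.max(-1)<60)
    P=w[top][:,:2].astype(np.float32); r=cv2.minAreaRect(P); print(' lid',r, np.median(w[top][:,2]),cv2.boxPoints(r).round(3).tolist())
    m=((im.min(-1)>75)&(w[...,2]>.07)).astype(np.uint8)
    k,l,s,c=cv2.connectedComponentsWithStats(m)
    for i in range(1,k):
        if s[i,4]>6:
            q=w[l==i]; print(' bright',s[i],q.mean(0).round(4),q.max(0).round(4),q.min(0).round(4),cv2.minAreaRect(q[:,:2].astype(np.float32)))
    # dish
    hsv=cv2.cvtColor(I,cv2.COLOR_BGR2HSV)
    m=((W[...,2]>.018)&(W[...,2]<.034)).astype(np.uint8)
    k,l,s,c=cv2.connectedComponentsWithStats(m)
    for i in range(1,k):
        if s[i,4]>60:
            q=W[l==i]; (cx,cy),rr=cv2.minEnclosingCircle(q[:,:2].astype(np.float32)); print(' z.02-.034',s[i],round(cx,4),round(cy,4),round(rr,4))
```

```text
scene
 lid ((0.5553694367408752, 0.029591865837574005), (0.13304105401039124, 0.17981868982315063), 6.055535793304443) 0.07785998221727493 [[0.47999998927116394, 0.1120000034570694], [0.49900001287460327, -0.06700000166893005], [0.6309999823570251, -0.05299999937415123], [0.6119999885559082, 0.12600000202655792]]
 bright [52 12  7  6 19] [0.5034 0.0247 0.1094] [0.5085 0.0319 0.1168] [0.4972 0.0159 0.0998] ((0.5037824511528015, 0.023805854842066765), (0.01008185651153326, 0.017588455229997635), 13.998717308044434)
 bright [50 35  5 18 85] [0.577  0.0757 0.0906] [0.6007 0.0967 0.095 ] [0.5515 0.0529 0.0855] ((0.575246274471283, 0.07374805212020874), (0.057634297758340836, 0.01150059700012207), 40.35392761230469)
 bright [47 58  5  3  7] [0.6136 0.0953 0.0727] [0.6156 0.1017 0.0755] [0.6112 0.0885 0.0712] ((0.6137567758560181, 0.09528444707393646), (0.0034026375506073236, 0.013316533528268337), 7.498595714569092)
 z.02-.034 [ 26   0  89  45 346] 0.4661 -1.1007 0.1904
 z.02-.034 [477   0  31  10  94] -0.7607 0.1041 0.0648
 z.02-.034 [349  83  33  17 109] 0.0184 0.0057 0.0585
 z.02-.034 [
[... 2106 characters left out ...]
.02-.034 [145  91  52  53 240] 0.8895 -0.3899 0.1406
 z.02-.034 [236 128  22   7  88] 0.6456 -0.3088 0.033
 z.02-.034 [289 152  51   6 171] 0.4415 -0.2131 0.0746
 z.02-.034 [ 91 157  44 141 383] 0.9774 0.0314 0.2346
 z.02-.034 [461 204  48  29 210] 0.0055 0.0071 0.0607
 z.02-.034 [188 206  16  11  63] 0.7689 -0.0006 0.0211
 z.02-.034 [129 233  29  10 105] 0.8908 0.0934 0.0357
 z.02-.034 [255 243  52   9 199] 0.5422 0.1193 0.0644
 z.02-.034 [198 266  16  15 107] 0.7217 0.1934 0.0196
 z.02-.034 [281 280  54  51 456] 0.4823 0.2728 0.0626
 z.02-.034 [141 314  14  70 144] 0.8262 0.38 0.0758
 z.02-.034 [230 336  25  14  85] 0.6272 0.3557 0.0268
 z.02-.034 [300 353  56  20 325] 0.4475 0.4058 0.0592
```

send_rows([
  [0.2, 0, -25, -16, -0.06, 0, 0],
  [0.2, 0, -65, -41, -0.15, 0, 0],
  [0.2, 0, -105, -67, -0.24, 0, 0],
  [0.2, 0, -145, -92, -0.33, 0, 0],
  [0.2, 0, -185, -118, -0.42, 0, 0],
  [0.2, 0, -225, -143, -0.51, 0, 0],
  [0.2, 0, -265, -169, -0.6, 0, 0],
  [0.2, 0, -305, -194, -0.69, 0, 0],
  [0.2, 0, -345, -220, -0.78, 0, 0],
  [0.2, 0, -385, -245, -0.87, 0, 0],
  [0.2, 0, -425, -271, -0.96, 0, 0],
  [0.2, 0, -465, -296, -1.0, 0, 0],
])

```text
clock: 1.3
position: [0.5257, 0.1321, 0.2045]
tool_rot: [-1.712, 0.786, 1.713]
wrist_force: [-0.2, 0.3, 1.0]
width: 0.6
```

Run:
```python
from h import *
p,R,o=tool();print(p,R.round(3),o['joint_pos'],o['clock'],o['width'])
c=cam('wrist','w1'); W=pts(c); np.savez('w1.npz',W=W,i=c['img'])
print(-cv2.Rodrigues(c['rvec'])[0].T@np.ravel(c['tvec']))
```

```text
[0.52565021 0.13206059 0.20445931] [[-0.002 -0.757 -0.654]
 [-0.002 -0.654  0.757]
 [-1.     0.002 -0.   ]] [ 8.74205759e-02  1.38967983e-01  1.62237760e+00 -1.60190970e-03
  1.38197082e+00 -2.19540061e+00] 1.3 0.6000978943734611
[0.46223119 0.07813509 0.3825932 ]
```

View pics/w1.png

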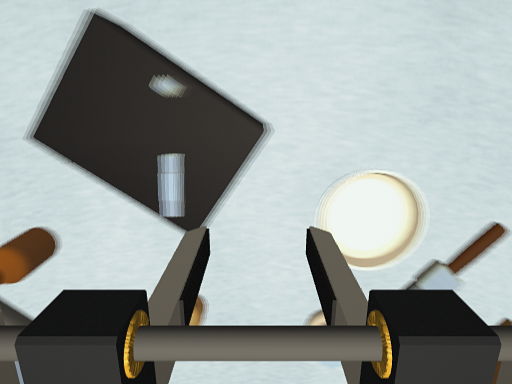

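The wrist view is motion-blurred, but it shows the clip at (171,185), the tab at (168,87) and the dish at (370,218). I measure again now that the arm is settled.

```bash
cat >> h.py <<'E'
def measure():
    c=cam('wrist'); W=pts(c); I=c['img'].astype(int); K=c['mtx']
    R=cv2.Rodrigues(np.array(c['rvec'],float))[0]; t=np.ravel(c['tvec'])
    ok=np.isfinite(W[...,2]); ok[:,:]&=True
    dk=(I.max(-1)<70)&(abs(W[...,2]-.078)<.008)&(W[...,0]>.4)
    k,l,s,_=cv2.connectedComponentsWithStats(dk.astype(np.uint8)); i=1+s[1:,4].argmax()
    r=cv2.minAreaRect(W[l==i][:,:2].astype(np.float32)); print('lid',r,np.median(W[l==i][:,2]))
    hull=cv2.convexHull(np.argwhere(l==i)[:,::-1].astype(np.int32)); hm=np.zeros(dk.shape,np.uint8); cv2.fillPoly(hm,[hull],1)
    m=(I.min(-1)>75)&(hm>0)
    k,l,s,_=cv2.connectedComponentsWithStats(m.astype(np.uint8))
    for i in range(1,k):
        if s[i,4]>60:
            q=W[l==i]; q=q[q[:,2]>np.nanmax(q[:,2])-.006]; print('bright',s[i],q.mean(0).round(4),q[:,2].max(),cv2.minAreaRect(q[:,:2].astype(np.float32)))
    m=(W[...,2]>.02)&(W[...,2]<.032)&(I.min(-1)>120)
    k,l,s,_=cv2.connectedComponentsWithStats(m.astype(np.uint8)); i=1+s[1:,4].argmax()
    (x,y),rr=cv2.minEnclosingCircle(W[l==i][:,:2].astype(np.float32)); print('dish',s[i],x,y,rr)
E
python3 - <<'E'
from h import *
p,R,o=tool();print(p,abs(o['dq']).max())
cam('wrist');measure()
p,R,o=tool();print(p,abs(o['dq']).max());print(R.round(3))
E
```

```text
[0.53053016 0.12625647 0.20461734] 0.21517367409585025
lid ((0.549435019493103, 0.029315054416656494), (0.12877336144447327, 0.1781560182571411), 6.496548652648926) 0.07637593714184711
bright [166  75  27  23 351] [0.5002 0.0234 0.1098] 0.11302289073374708 ((0.5003771185874939, 0.02301574870944023), (0.009941979311406612, 0.0156608447432518), 7.468929767608643)
bright [ 173  154   18   64 1101] [0.5702 0.0736 0.089 ] 0.09202663080055624 ((0.5713221430778503, 0.07435163855552673), (0.05804968625307083, 0.01412291545420885), 37.525177001953125)
dish [ 326  168  109  102 1489] 0.4802638292312622 0.27046826481819153 0.062048137187957764
[0.52610743 0.13154655 0.20421028] 0.057496463828398556
[[-0.002 -0.761 -0.648]
 [-0.002 -0.648  0.761]
 [-1.     0.003 -0.   ]]
```

send_rows([
  [-0.2, 0, 0, -25, 0.01, 0, 0],
  [-0.2, 0, 1, -50, 0.02, 0, 0],
  [-0.2, 10, 1, -70, 0.03, 0, 0],
  [-0.2, 35, 1, -74, 0.03, 0, 0],
  [-0.2, 65, 1, -74, 0.03, 0, 0],
  [-0.2, 80, 1, -74, 0.03, 0, 0],
  [-0.2, 80, 1, -74, 0.03, 0, 0],
  [-0.2, 80, 1, -74, 0.03, 0, 0],
  [-0.2, 80, 1, -74, 0.03, 0, 0],
])

```text
clock: 2.35
position: [0.5743, 0.0749, 0.126]
tool_rot: [-1.689, 0.811, 1.686]
wrist_force: [0.1, 0.7, 0.2]
width: 0.398
```

Run:
```python
from h import *
cam('wrist','w2');measure()
p,R,o=tool();print(p,o['width'],o['wrist_force'],abs(o['dq']).max());print(R.round(3))
```

```text
lid ((0.5504330396652222, 0.028605930507183075), (0.12915031611919403, 0.1792430281639099), 6.501067638397217) 0.07635802783906265
bright [250  67  35  32 612] [0.5006 0.0229 0.1097] 0.11262778502921371 ((0.5005550384521484, 0.022930029779672623), (0.00994153693318367, 0.015706360340118408), 5.942679405212402)
bright [ 249  173   22   83 1672] [0.5705 0.0734 0.089 ] 0.09192351787197485 ((0.571380615234375, 0.07415256649255753), (0.05778278037905693, 0.013891094364225864), 37.92219543457031)
bright [202 226  21  18 193] [0.5793 0.0512 0.1448] 0.14868359779299511 ((0.5796685218811035, 0.05076983571052551), (0.0010077262995764613, 0.004645283333957195), 42.73727798461914)
bright [293 226  24  31 363] [0.5522 0.085  0.1585] 0.16189270507698908 ((0.5517171025276184, 0.08534388989210129), (0.0010636664228513837, 0.0034130802378058434), 53.392696380615234)
dish [ 422  181   90  124 1282] 0.48115113377571106 0.2699250280857086 0.06177805736660957
[0.57438239 0.07463054 0.12604338] 0.3972896186025869 [0.50958506 0.30200342 0.45902711] 0.008276208420644915
[[ 0.001 -0.78  -0.625]
 [-0.002 -0.625  0.78 ]
 [-1.     0.    -0.002]]
```

View pics/w2.png

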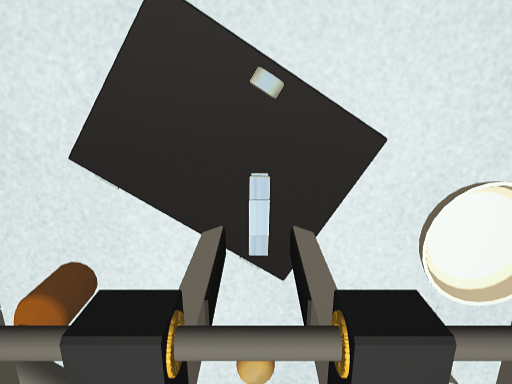

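The clip sits at (259,215), midway between the fingertips at columns 222 and 292. I go down and grip it.

send_rows([
  [-0.2, 15, 0, 0, 0, 0, 0],
  [-0.2, 30, 0, 0, 0, 0, 0],
  [-0.2, 38, 0, 0, 0, 0, 0],
  [-0.2, 42, 0, 0, 0, 0, 0],
  [-0.2, 45, 0, 0, 0, 0, 0],
  [-0.2, 45, 0, 0, 0, 0, 0],
  [-0.5, 45, 0, 0, 0, 0, 0],
  [-1, 45, 0, 0, 0, 0, 0],
  [-1, 45, 0, 0, 0, 0, 0],
  [-1, 45, 0, 0, 0, 0, 0],
  [-1, 45, 0, 0, 0, 0, 0],
  [-1, 45, 0, 0, 0, 0, 0],
], force=15)

```text
clock: 3.65
position: [0.5747, 0.0746, 0.0814]
tool_rot: [-1.69, 0.811, 1.685]
wrist_force: [-0.8, 0.0, 1.9]
width: 0.144
```

send_rows([
  [-1, 0, 0, 0, 0, 0, 0],
  [-1, -8, 0, 0, 0, 0, 0],
  [-1, -30, 0, 0, 0, 0, 0],
  [-1, -60, 0, 0, 0, 0, 0],
  [-1, -85, 0, 0, 0, 0, 0],
  [-1, -85, 0, 0, 0, 0, 0],
  [-1, -85, 0, 0, 0, 0, 0],
])

```text
clock: 4.35
position: [0.5747, 0.0747, 0.1666]
tool_rot: [-1.691, 0.811, 1.684]
wrist_force: [-0.8, 0.2, -0.8]
width: 0.142
```

Run:
```python
from h import *
cam('wrist','w3')
p,R,o=tool();print(p,o['width'],o['wrist_force'],o['clock']);print(R.round(3))
```

```text
[0.57365565 0.07475192 0.16524266] 0.14284774690225185 [-0.65506104 -0.46147246 -0.82691145] 4.4
[[ 0.    -0.78  -0.625]
 [-0.002 -0.625  0.78 ]
 [-1.     0.001 -0.002]]
```

View pics/w3.png

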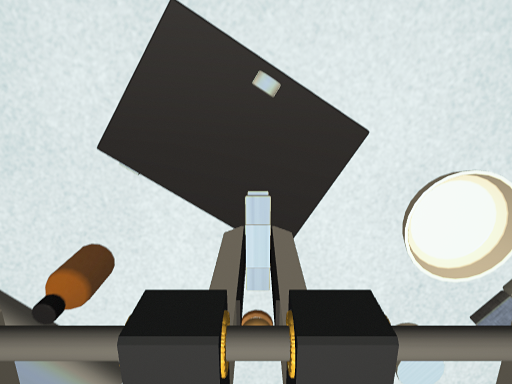

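The clip is held, at (258,240) with a width of 13.4 mm. I carry it over the dish at (462,225).

send_rows([
  [-1, 0, -5, 20, 0, 0, 0],
  [-1, 0, -15, 60, 0, 0, 0],
  [-1, 0, -25, 100, 0, 0, 0],
  [-1, 0, -35, 140, 0, 0, 0],
  [-1, 0, -45, 180, 0, 0, 0],
  [-1, 20, -52, 205, 0, 0, 0],
  [-1, 55, -52, 209, 0, 0, 0],
  [-1, 90, -52, 209, 0, 0, 0],
  [-1, 115, -52, 209, 0, 0, 0],
  [-1, 115, -52, 209, 0, 0, 0],
  [-1, 115, -52, 209, 0, 0, 0],
  [-1, 115, -52, 209, 0, 0, 0],
])

```text
clock: 5.6
position: [0.4845, 0.2704, 0.0509]
tool_rot: [-1.689, 0.81, 1.685]
wrist_force: [-0.5, 0.4, 0.1]
width: 0.141
```

Run:
```python
from h import *
c=cam('wrist'); d=cam('side')
cv2.imwrite('pics/w4.png',np.hstack([c['img'][100:],cv2.resize(d['img'][250:360,240:380],(280,284))]))
p,R,o=tool();print(p,o['width'],o['wrist_force'],o['clock']);print(R.round(3))
W=pts(c); m=(W[...,2]>.02)&(W[...,2]<.032)&(c['img'].min(-1)>120)
k,l,s,_=cv2.connectedComponentsWithStats(m.astype(np.uint8)); i=1+s[1:,4].argmax()
print(s[i],cv2.minEnclosingCircle(W[l==i][:,:2].astype(np.float32)))
```

```text
[0.48504084 0.27055661 0.05158286] 0.1447137213552985 [ 0.40829159  0.14878466 -0.71445508] 5.7
[[ 0.003 -0.78  -0.625]
 [-0.001 -0.625  0.78 ]
 [-1.    -0.002 -0.003]]
[ 167  128  190  161 2615] ((0.48056989908218384, 0.27108144760131836), 0.061725251376628876)
```

View pics/w4.png

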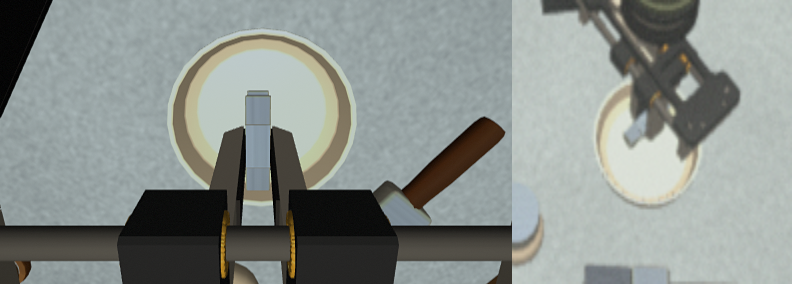

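The clip (258,140) is over the dish floor (262,115). I lower it and release.

send_rows([
  [-1, 15, 1, 1, 0, 0, 0],
  [-1, 28, 2, 1, 0, 0, 0],
  [-1, 36, 2, 1, 0, 0, 0],
  [-1, 41, 2, 1, 0, 0, 0],
  [-1, 41, 2, 1, 0, 0, 0],
  [-1, 41, 2, 1, 0, 0, 0],
  [-0.45, 41, 2, 1, 0, 0, 0],
  [-0.45, 41, 2, 1, 0, 0, 0],
  [-0.45, 41, 2, 1, 0, 0, 0],
  [-0.45, 41, 2, 1, 0, 0, 0],
])

```text
clock: 6.7
position: [0.4832, 0.2701, 0.0108]
tool_rot: [-1.69, 0.809, 1.683]
wrist_force: [0.5, -0.9, 1.3]
width: 0.274
```

send_rows([
  [-0.45, -5, 0, 0, 0, 0, 0],
  [-0.45, -25, 0, 0, 0, 0, 0],
  [-0.45, -60, 0, 0, 0, 0, 0],
  [-0.45, -100, 0, 0, 0, 0, 0],
  [-0.45, -140, 0, 0, 0, 0, 0],
  [-0.45, -160, 0, 0, 0, 0, 0],
  [-0.45, -160, 0, 0, 0, 0, 0],
  [-0.45, -160, 0, 0, 0, 0, 0],
])

```text
clock: 7.5
position: [0.4824, 0.2701, 0.1707]
tool_rot: [-1.69, 0.809, 1.683]
wrist_force: [-0.1, -1.9, 0.0]
width: 0.276
```

Run:
```python
from h import *
c=cam('wrist','w5')
p,R,o=tool();print(p,o['width'],o['wrist_force'],o['clock'],o['joint_pos']);print(R.round(3))
W=pts(c); m=(W[...,2]>.02)&(W[...,2]<.032)&(c['img'].min(-1)>120)
k,l,s,_=cv2.connectedComponentsWithStats(m.astype(np.uint8)); i=1+s[1:,4].argmax()
print(s[i],cv2.minEnclosingCircle(W[l==i][:,:2].astype(np.float32)))
```

```text
[0.48149617 0.26980925 0.16940567] 0.2757669940503099 [ 0.10061694  0.50990152 -0.85975649] 7.55 [ 0.35513545  0.18981693  1.63861054 -0.00197163  1.31233677 -1.8906197 ]
[[ 0.001 -0.78  -0.625]
 [-0.001 -0.625  0.78 ]
 [-1.    -0.    -0.002]]
[ 198  117  124  111 1195] ((0.4803447723388672, 0.2708798348903656), 0.06174473464488983)
```

View pics/w5.png

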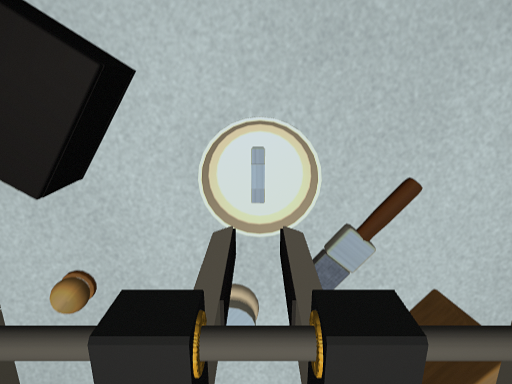

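The clip lies flat on the dish floor at (258,175) and the dish is unmoved. Next, the tab.

send_rows([
  [-0.2, 0, 10, -15, 0.04, 0, 0],
  [-0.2, 0, 30, -45, 0.12, 0, 0],
  [-0.2, 0, 52, -78, 0.21, 0, 0],
  [-0.2, 0, 74, -110, 0.3, 0, 0],
  [-0.2, 0, 96, -143, 0.39, 0, 0],
  [-0.2, 0, 118, -176, 0.48, 0, 0],
  [-0.2, 10, 134, -198, 0.55, 0, 0],
  [-0.2, 22, 138, -205, 0.564, 0, 0],
  [-0.2, 29, 138, -205, 0.564, 0, 0],
  [-0.2, 29, 138, -205, 0.564, 0, 0],
  [-0.2, 29, 138, -205, 0.564, 0, 0],
])

```text
clock: 8.65
position: [0.5014, 0.0249, 0.14]
tool_rot: [-1.293, 1.154, 1.292]
wrist_force: [0.2, -0.5, 1.2]
width: 0.397
```

Run:
```python
from h import *
cam('wrist','w6')
try: measure()
except Exception as e: print(e)
p,R,o=tool();print(p,o['width'],o['wrist_force'],o['clock'],o['joint_pos']);print(R.round(3))
```

```text
lid ((0.5464575886726379, 0.02817540615797043), (0.12346281856298447, 0.1789885014295578), 6.523791790008545) 0.07625826934255421
bright [243 201  26  30 704] [0.4997 0.0231 0.1096] 0.11270804110526941 ((0.5002342462539673, 0.02300853841006756), (0.010557964444160461, 0.015638234093785286), 6.283082008361816)
bright [ 179  226   44   91 1873] [0.4936 0.001  0.2174] 0.2209924295278083 ((0.49374544620513916, 0.00029298244044184685), (0.001893570995889604, 0.006414416711777449), 8.544095993041992)
bright [ 293  226   44   94 1932] [0.4888 0.0458 0.217 ] 0.22076645268473152 ((0.48904481530189514, 0.04585371911525726), (0.004389500245451927, 0.008290021680295467), 39.427860260009766)
dish [460 136  52 121 737] 0.48507940769195557 0.2559661865234375 0.05918595939874649
[0.50221008 0.0246601  0.14101468] 0.39916957817131626 [-0.51526511  0.22659438 -0.83230493] 8.75 [-1.22478228e-01  1.16891786e-01  1.78578678e+00 -1.14100839e-03
  1.23688631e+00 -1.80653657e+00]
[[ 0.002 -0.994 -0.113]
 [-0.001 -0.113  0.994]
 [-1.    -0.002 -0.002]]
```

View pics/w6.png

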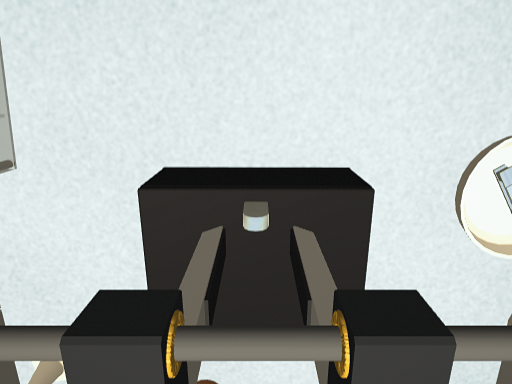

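The tab at (256,215) is centred between the fingertips. I go down and pinch it.

send_rows([
  [-0.2, 15, 0, 0, 0, 0, 0],
  [-0.2, 35, 0, 0, 0, 0, 0],
  [-0.2, 50, 0, 0, 0, 0, 0],
  [-0.2, 56, 0, 0, 0, 0, 0],
  [-0.2, 56, 0, 0, 0, 0, 0],
  [-0.5, 56, 0, 0, 0, 0, 0],
  [-1, 56, 0, 0, 0, 0, 0],
  [-1, 56, 0, 0, 0, 0, 0],
  [-1, 56, 0, 0, 0, 0, 0],
  [-1, 56, 0, 0, 0, 0, 0],
], force=20)

```text
clock: 9.75
position: [0.5033, 0.0236, 0.0858]
tool_rot: [-1.296, 1.153, 1.288]
wrist_force: [0.1, -4.0, 1.0]
width: 0.187
```

Run:
```python
from h import *
p,R,o=tool();print(p,o['width'],o['wrist_force'],o['clock']);print(R.round(3))
a=np.radians(6.4)
# shift of tab from shut, in tool x (down), y (towards robot)
for t in range(0,61,5):
    t=np.radians(t); u=-115*np.cos(t)+34*np.sin(t)+115; z=115*np.sin(t)+34*np.cos(t)-34
    d=np.array([u*np.cos(a),u*np.sin(a),z]); print(round(np.degrees(t)),(R.T@d).round(1))
```

```text
[0.50325002 0.02363451 0.0857721 ] 0.18688596186627862 [ 0.11557037 -3.95441936  0.96556955] 9.75
[[ 0.004 -0.994 -0.113]
 [-0.003 -0.113  0.994]
 [-1.    -0.004 -0.003]]
0 [0. 0. 0.]
5 [-9.9 -3.4 -0. ]
10 [-19.4  -7.7  -0.1]
15 [-28.6 -12.8  -0.1]
20 [-37.2 -18.7  -0.2]
25 [-45.3 -25.3  -0.2]
30 [-52.8 -32.6  -0.2]
35 [-59.7 -40.5  -0.3]
40 [-65.8 -49.   -0.3]
45 [-71.1 -58.   -0.3]
50 [-75.7 -67.4  -0.4]
55 [-79.4 -77.2  -0.4]
60 [-82.3 -87.2  -0.4]
```

send_rows([
  [-1, -4, -1, -0.5, 0, 0, 0],
  [-1, -9.9, -3.4, -0.5, 0, 0, 0],
  [-1, -14.7, -5.4, -1, 0, 0, 0],
  [-1, -19.4, -7.7, -1, 0, 0, 0],
  [-1, -24, -10.2, -1, 0, 0, 0],
  [-1, -28.6, -12.8, -1, 0, 0, 0],
  [-1, -33, -15.7, -1, 0, 0, 0],
  [-1, -37.2, -18.7, -1, 0, 0, 0],
  [-1, -41.3, -21.9, -1, 0, 0, 0],
  [-1, -45.3, -25.3, -1, 0, 0, 0],
  [-1, -49.1, -28.9, -1, 0, 0, 0],
  [-1, -52.8, -32.6, -1, 0, 0, 0],
])

```text
clock: 10.95
position: [0.5347, 0.0271, 0.139]
tool_rot: [-1.295, 1.154, 1.29]
wrist_force: [-4.0, 1.8, -0.3]
width: 0.189
```

```bash
cat >> h.py <<'E'
def lid(name):
    c=cam(name); W=pts(c); I=c['img'].astype(int); a=np.radians(6.4)
    C=np.array([.5535,.031]); x=np.array([np.cos(a),np.sin(a)]); y=np.array([-x[1],x[0]])
    u=(W[...,:2]-C)@x*1000-65; v=(W[...,:2]-C)@y*1000; z=W[...,2]*1000-70
    m=(I.max(-1)<75)&(abs(v)<85)&(abs(v)>45)&(u>-125)&(u<15)&(z>12)&(z<160)
    if m.sum()<30: print(name,'few',m.sum()); return
    for s,mm in(('v-',m&(v<0)),('v+',m&(v>0))):
        if mm.sum()<30: continue
        f=cv2.fitLine(np.c_[u[mm],z[mm]].astype(np.float32),cv2.DIST_HUBER,0,.01,.01).ravel()
        print(name,s,mm.sum(),'angle',np.degrees(np.arctan2(f[1],-f[0]))%180,'u',u[mm].min(),'z',z[mm].max(), 'offset', (f[2]*f[1]-f[3]*f[0]))
    return c
E
python3 - <<'E'
from h import *
p,R,o=tool();print(p,o['width'],o['wrist_force'],o['clock']);print(R.round(3))
for n in('scene','side','wrist'): lid(n)
E
```

```text
[0.53471096 0.02709135 0.13900344] 0.18923670006452417 [-3.98257762  1.80063616 -0.28967033] 10.95
[[ 0.001 -0.994 -0.113]
 [-0.002 -0.113  0.994]
 [-1.    -0.001 -0.002]]
scene v- 539 angle 29.07988 u -112.38881913543256 z 73.47600389232923 offset -8.048229
scene v+ 604 angle 28.936752 u -110.70824193268618 z 71.57446216927266 offset -8.2621765
side v- 253 angle 29.288574 u -65.10770957964411 z 46.85681761064507 offset -6.7856655
side v+ 606 angle 29.536133 u -112.98909774409232 z 71.67878435804872 offset -6.4346504
wrist v- 6267 angle 29.495728 u -116.02509860561236 z 70.2035216236414 offset -5.2120323
wrist v+ 6237 angle 29.46547 u -116.20905960115098 z 70.13303218422055 offset -5.0053406
```

The lid tracks, at about 29.4°. I carry on to 60°.

send_rows([
  [-1, -3.5, -3.5, 0, 0, 0, 0],
  [-1, -6.9, -7.5, 0, 0, 0, 0],
  [-1, -10, -11.6, 0, 0, 0, 0],
  [-1, -13, -16, 0, 0, 0, 0],
  [-1, -15.7, -20.5, 0, 0, 0, 0],
  [-1, -18.3, -25, 0, 0, 0, 0],
  [-1, -20.7, -29.7, 0, 0, 0, 0],
  [-1, -22.9, -34.4, 0, 0, 0, 0],
  [-1, -24.8, -39.3, 0, 0, 0, 0],
  [-1, -26.6, -44.2, 0, 0, 0, 0],
  [-1, -28.2, -49.2, 0, 0, 0, 0],
  [-1, -29.5, -54.2, 0, 0, 0, 0],
])

```text
clock: 12.3
position: [0.5901, 0.0334, 0.17]
tool_rot: [-1.296, 1.152, 1.288]
wrist_force: [-3.6, 0.9, 4.5]
width: 0.187
```

Run:
```python
from h import *
p,R,o=tool();print(p,o['width'],o['wrist_force'],o['clock']);print(R.round(3))
for n in('scene','side','wrist'): lid(n)
p,R,o=tool();print(p,o['wrist_force'])
```

```text
[0.5901123  0.0333511  0.17003516] 0.18671599186182802 [-3.6246045   0.85944043  4.50330399] 12.3
[[ 0.005 -0.994 -0.114]
 [-0.002 -0.114  0.994]
 [-1.    -0.004 -0.003]]
scene v- 455 angle 59.750793 u -55.79587343337808 z 110.44612297499899 offset -7.1954384
scene v+ 573 angle 58.93918 u -64.91499405776094 z 118.98740482794332 offset -8.248978
side v- 73 angle 59.60608 u -18.826089179240277 z 46.72249516817158 offset -6.774456
side v+ 415 angle 59.468468 u -65.57146611101052 z 116.65154037562334 offset -6.759226
wrist v- 3053 angle 58.90294 u -69.01523844501222 z 115.50109813736955 offset -4.796604
wrist v+ 3023 angle 59.326263 u -68.7754692742484 z 115.99455452044927 offset -4.186653
[0.59026555 0.03335993 0.17003829] [-3.77258934  1.57973724  5.50776372]
```

send_rows([
  [-1, -0.5, -0.6, 0, 0, 0, 0],
  [-1, -1, -1.2, 0, 0, 0, 0],
  [-1, -1, -1.2, 0, 0, 0, 0],
  [-1, -1, -1.2, 0, 0, 0, 0],
  [-1, -1, -1.2, 0, 0, 0, 0],
  [-1, -1, -1.2, 0, 0, 0, 0],
  [-1, -1, -1.2, 0, 0, 0, 0],
  [-1, -1, -1.2, 0, 0, 0, 0],
  [-1, -1, -1.2, 0, 0, 0, 0],
  [-1, -1, -1.2, 0, 0, 0, 0],
])

```text
clock: 13.45
position: [0.5912, 0.0335, 0.1704]
tool_rot: [-1.296, 1.152, 1.288]
wrist_force: [-1.3, -0.1, -6.4]
width: 0.189
```

Run:
```python
from h import *
p,R,o=tool();print(p,o['width'],o['wrist_force'],o['clock'],abs(o['dq']).max())
for n in('scene','side','wrist'): c=lid(n)
a=cam('scene')['img'];b=cam('side')['img']
cv2.imwrite('pics/f.png',np.hstack([cv2.resize(a[120:270,200:400],(400,300)),cv2.resize(b[150:330,220:340],(200,300))]))
p,R,o=tool();print(p,o['width'],o['wrist_force'],o['clock'],abs(o['dq']).max())
```

```text
[0.59118534 0.03347842 0.17038322] 0.1892225058480686 [-1.34288451 -0.11964249 -6.41428151] 13.45 0.0011577592559922963
scene v- 453 angle 59.925156 u -55.84258860214511 z 114.1830072702727 offset -7.5384884
scene v+ 564 angle 59.68165 u -64.46321089253162 z 119.44962862927142 offset -7.72785
side v- 70 angle 59.806984 u -18.834511528283485 z 46.90724181212322 offset -6.6833935
side v+ 419 angle 59.3628 u -65.55573210576932 z 116.9750917361747 offset -6.9920216
wrist v- 3011 angle 59.286278 u -68.32047566210963 z 115.80443561985012 offset -4.9015503
wrist v+ 2969 angle 59.610886 u -68.43150497904618 z 115.68586172158524 offset -4.355137
[0.59120589 0.03346694 0.17043084] 0.19054997498571055 [-0.45173178 -0.1765578  -5.70948971] 13.7 0.0010381772759587742
```

View pics/f.png

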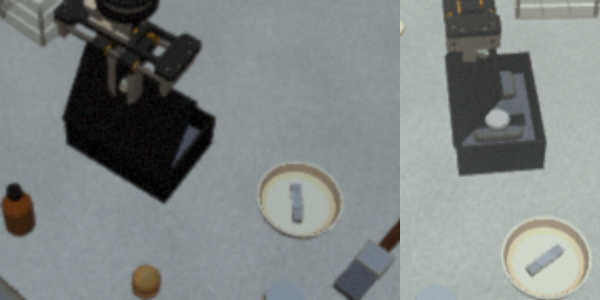

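The final view shows the lid raised in the grip and the clip in the dish at (297,200). The lid is at about 59.6° with a slight upward pull, so I ease that off and settle.

send_rows([
  [-1, 0.4, -0.6, 0, 0, 0, 0],
  [-1, 0.4, -0.6, 0, 0, 0, 0],
  [-1, 0.4, -0.6, 0, 0, 0, 0],
  [-1, 0.4, -0.6, 0, 0, 0, 0],
  [-1, 0.4, -0.6, 0, 0, 0, 0],
  [-1, 0.4, -0.6, 0, 0, 0, 0],
  [-1, 0.4, -0.6, 0, 0, 0, 0],
  [-1, 0.4, -0.6, 0, 0, 0, 0],
])

```text
clock: 14.5
position: [0.592, 0.0335, 0.1705]
tool_rot: [-1.297, 1.151, 1.288]
wrist_force: [-2.5, 0.3, -0.5]
width: 0.19
```

Run:
```python
from h import *
p,R,o=tool();print(p,o['width'],o['wrist_force'],o['clock'],abs(o['dq']).max())
for n in('scene','side','wrist','scene','side','wrist'): c=lid(n)
c=cam('side');W=pts(c); m=np.zeros(W.shape[:2],bool);m[270:340,270:345]=1
m&=(W[...,2]>.018)&(W[...,2]<.034);print(cv2.minEnclosingCircle(W[m][:,:2].astype(np.float32)))
p,R,o=tool();print(p,o['width'],o['wrist_force'],o['clock'],abs(o['dq']).max())
```

```text
[0.59201653 0.03354965 0.17051591] 0.19028238314616677 [-2.50811902  0.29380225 -0.48534982] 14.5 0.0018945345640160698
scene v- 445 angle 60.122948 u -54.197565998942785 z 111.99761977253291 offset -8.018324
scene v+ 559 angle 59.877167 u -64.09624386255456 z 118.09839871159235 offset -8.160732
side v- 67 angle 61.687508 u -18.793600264367953 z 47.324241982239144 offset -5.953972
side v+ 408 angle 59.89035 u -64.67383571018503 z 118.31413223387077 offset -6.81962
wrist v- 2957 angle 59.213524 u -67.4314788500428 z 115.91068969982894 offset -5.3692055
wrist v+ 2931 angle 59.272858 u -67.35144341110913 z 115.84177967434107 offset -5.081112
scene v- 457 angle 60.46525 u -56.2839162500313 z 114.60061381123813 offset -7.564539
scene v+ 556 angle 59.968575 u -63.16804274861561 z 119.23808630659005 offset -8.067953
side v- 75 angle 59.25379 u -18.876219949742286 z 47.34854405960043 offset -7.246499
side v+ 411 angle 59.769577 u -64.75146045361112 z 116.08006148332555 offset -7.051407
wrist v- 2949 angle 59.962944 u -67.53459274088365 z 116.29512156666149 offset -4.4600754
wrist v+ 2930 angle 59.502464 u -67.45927219258697 z 115.88959506452039 offset -4.883587
((0.4835400879383087, 0.2725677192211151), 0.06286687403917313)
[0.59201808 0.03355801 0.17052364] 0.18959999903117944 [-3.70032069  0.38449632  2.26290686] 14.85 0.0032231170188382406
```

The lid is steady at about 59.9° with only a small force on the wrist, so I hand in.

```bash
python3 -c "
from cell import ctrl
print(ctrl.finish_job())"
```

```text
the job is handed in; nothing more can be done
None
```

I took the clip off the lid and laid it flat on the dish floor. I then raised the lid by its tab and handed the job in while still holding it at about 60°, at 14.85 s of the 58 s.

- **Lid angle:** the last readings were about 59.9° from the scene and side cameras and about 59.5° from the wrist camera. One side-camera reading on few pixels disagreed, at 61.7°. The arm was still, and the wrist force was about 3–4 N.
- **Dish:** it measured within about 1 mm of its starting place, with the clip seen inside it in both the scene and side views.
- **Rest of the shelf:** the gripper touched nothing else on the shelf. I did not measure the bystanders again at the end.

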